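# Set the length stop and run the blank up to it

### The job

Push the blue length stop along the fence until its spring plunger drops into the slot marked by the red clip. Then push the wooden block that lies in the channel along to the left until its end rests against the stop, with the plunger still in that slot. Only push: do not lift the block out of the channel, and leave everything else on the bench where it is.

Things in the scene. Friction and masses are not known exactly. Their poses are not given: they have to be found in the camera images.
- jig: Saw jig fixed to the bench: plywood bed 132 x 460 x 10 mm with an aluminium fence along it. Origin at the bench surface below the fence's front face; y runs along the fence (to the robot's left at yaw 0), x away from the robot. Bed x -70..+62, y -260..+200 mm; fence x 0..+36 mm, the bed's whole length, top 45 mm above the bench.
- slot_mid (a point): Middle one of three cross slots, 12 mm wide and 8 mm deep, in the fence's top (this point: top of the fence, 45 mm above the bench). Slots are centred at jig y -5, +85 (this one) and +145 mm. Axes as the jig's.
- channel (a point): Point on the floor of the channel (10 mm above the bench), in the middle of its width, near the block's starting place. The channel runs along the front of the fence, 56 mm wide (jig x -56..0); a low dark wooden lip, top 18 mm above the bench, bounds it at the front (jig x -70..-56). Axes as the jig's.
- stop (a joint): Length stop's place along the fence in m, 0..0.20, growing along jig +y (leftward); its stop face is at jig y = -0.055 + value. In the slots at 0.025, 0.115, 0.175; starts between the first two. Slides at about 3 N; at a slot the plunger draws it in over some 6 mm (the push drops to nothing) and centres it; pushing it out on either side takes about 10 to 15 N.
- stop_face (a point): Point on the blue stop's right-hand face (jig -y side), mid channel, 25 mm above the bench: the block's end shall come against it. This face belongs to the stop's foot: 48 mm across the channel, 14 mm along the fence, from 14 to 54 mm above the bench. Axes as the jig's.
- stop_top (a point): Centre of the top of the stop's blue upper block, 84 mm above the bench, on the plunger's axis. The block spans 46 mm across the fence (jig x -6..+40), 50 mm along it (25 mm either side of this point), 46 to 84 mm above the bench; push it at either end above the fence. A black plunger knob, 18 mm wide, stands on it, up to 100 mm above the bench. Axes as the jig's.
- plunger (a joint): How far the spring plunger has dropped, in m: about 0 while it rides on the fence's top, about 0.003 when it is down in a slot.
- clip_red: Red plastic marker clip, 18 x 14 x 38 mm, fixed upright behind the fence beside one of the three slots (two grey ones of the same shape stand at the other two). Origin at the centre of its underside, 10 mm above the bench; in jig y it is at its slot's centre. Axes as the jig's.
- blank: Plain wooden block 50 x 110 x 30 mm (about 0.07 to 0.15 kg), lying loose in the channel to the right of the stop, its length along the fence. Origin at the centre of its underside, 10 mm above the bench; y along its length, ends at +-55 mm, top 40 mm above the bench.
- mallet: Wooden mallet lying on the left, a bystander; origin at the centre of its underside.
- screw_tin: Round metal tin of screws, 67 mm across, 32 mm high, a bystander; origin at the centre of its underside.
- try_square: Try square with wooden stock lying on the left, a bystander; origin at the centre of its underside.
- glue_bottle: White glue bottle with red nozzle, 168 mm high, a bystander on the right; origin at the centre of its underside.
- sand_block: Red sanding block 46 x 110 x 40 mm, a bystander in front on the right; origin at the centre of its underside.
- driver_red: Red-handled screwdriver, 242 mm, lying in front of the jig, a bystander; origin at the centre of its underside.
- folding_rule: Yellow folded rule, 203 x 16 x 13 mm, lying behind the jig, a bystander; origin at the centre of its underside.
- offcut_small: Small wooden offcut 40 x 85 x 22 mm lying on the bench behind the jig, a bystander; origin at the centre of its underside.
There are look-alikes about, which are no part of the job. Leave any black or turquoise look-alike of the blank alone.

How it is judged (in metres and radians):
On the way:
1. the stop is seated in the slot at the red clip, with the block not yet against it (y of stop_top in the frame of clip_red between -0.003 and 0.003 m and value of joint plunger above 0.0013 m and velocity of joint stop between -0.01 and 0.01 m/s and y of blank in the frame of stop_face below -0.06 m), for 0.3 s.
At the end, for the whole second after the job is handed in: The stop's plunger is down in the slot at the red clip (stop within 3 mm of the clip along the fence, plunger dropped more than 1.3 mm), and the block lies flat in the channel with its left-hand end within 4 mm of the stop's face, everything at rest (y of stop_top in the frame of clip_red between -0.003 and 0.003 m and value of joint plunger above 0.0013 m and y of blank in the frame of stop_face between -0.059 and -0.0525 m and x of blank in the frame of jig between -0.034 and -0.021 m and z of blank in the frame of jig between 0.006 and 0.014 m and angle between the y axis of blank and the y axis of jig, either way round below 0.12 rad and angle between blank's own z axis and vertical below 0.08 rad and linear speed of blank below 0.01 m/s and velocity of joint stop between -0.01 and 0.01 m/s); the robot touches nothing.
It fails at once if the block is lifted off the channel floor or tipped (z of blank in the frame of jig above 0.022 m or angle between blank's own z axis and vertical above 0.3 rad).
It fails at once if something else on the bench is disturbed (moved by more than 20 mm) (distance of any of mallet, screw_tin, try_square, glue_bottle, sand_block, driver_red, folding_rule, offcut_small from where it was at the start of the episode above 0.02 m).
It also fails if it takes over 58 s, if anything falls off the work surface, if the arm or the gripper's body presses on something with over 40 N, if the wrist force passes 120 N, or if a joint passes its speed limit or range.

### The arm

A 6-joint arm with a two-finger parallel gripper is mounted at the origin on a cart in front of the work surface, level with it; the furniture and walls round the work are solid. World frame = base frame: x ahead of the robot, y to its left, z up, the work surface at z = 0. Lengths are in m, angles in degrees, forces in N, time in s.
With the tool pointing down it reaches from about 0.375 to 0.9 m from the base axis. Payload 3.1 kg.
Tool frame: the origin (TCP) lies between the finger pads; the fingertips stand 11 mm ahead of it and the grasp point (between the pads) lies 8 mm behind it; z points along the fingers, y is the line along which they close (so a half turn about z gives the same grasp; the last joint's range is limited). The gripper opens to 87 mm and grips with 3 to 60 N. Pads are 19 mm wide; open, the fingers measure 117 mm over their backs; the gripper's body (75 mm by 190 mm) begins 51 mm behind the grasp point.
Start: joints at [-74.513, 30.224, 82.088, -0, 67.689, -10.227], TCP at [0.271, -0.563, 0.234] pointing down, gripper open.
Joint ranges: [-176.69, 176.69], [-43.24, 126.21], [12.49, 139.97], [-82, 262], [0, 151.66], [-163.58, 163.58]. Speed limits (degrees/s): [159.86, 159.86, 180, 180, 180, 180].

### API

Orientations are given as a 3x3 rotation matrix whose columns are the frame's x, y, z axes.
In Python, from rig import bot gives the robot as it stands.
- The arm moves only by the tool apply_moves, never from a script. Its argument "steps" is a list that holds one entry, the list of rows, each a list of 7 numbers: the shift along the tool's x, y, z in cm, then the turn, a rotation vector about the tool's x, y, z in degrees, then the gripper command: -1 is shut, 1 is fully open, values between are in proportion. In form: [[[dx, dy, dz, rx, ry, rz, jaw], ...]]. A call has 1 to 20 rows; each row is the pose to reach, as a shift and turn from the pose commanded when the call began, along the tool's axes at that moment; what a row does not reach only later rows make up. A row lasts 1/8 s, in which the tool goes at most 62.5 mm and 10.7 degrees, less where a joint would pass 70% of its speed; a pose out of reach is approached as far as the arm can. A call with a gripper value outside its range is refused whole. The fingers move at their own pace and stop on an object; the grip force is fixed at half the most. Time passes only in rows, so rows that repeat a pose let the fingers close. It gives the time, the measured TCP pose, the force, the opening and the grip force at its end, in the units of the state.
- bot.read_state(): the state, without advancing time (a new reading comes with each control period).
- bot.capture(name): name is "scene" or "top" or "wrist"; returns the picture (400x640x3 uint8, blue, green, red); there is no depth.
- bot.camera_model(name): a dict with "intrinsics" (3x3 intrinsics, pixels), "R" (3x3) and "t" (3): a world point X has camera coordinates R X + t. Camera axes: x right, y down, z forward; pixel columns grow to the right and rows downward; lengths in m; the calibration is good to about 2 mm. A picture is of the moment at which its call begins: read the wrist's pose just before it. camera_model takes no time and is no camera call; for the wrist camera it gives the pose at the moment of the call.
- bot.hand_in(): hands the job in; it is judged then, once.
The state is a dict: "time_s": time; "joint_positions": joint angles; "qvel": joint speeds; "tau": joint torques, N m; "position": TCP position; "tcp_rot": TCP orientation; "force": force on the tool from outside, world axes, zero at the start; "moment": the same for the moment, N m; "opening": opening from 0.0 (shut) to 1.0 (fully open); "grasp_force": force on a finger pad.
Only numpy, scipy, OpenCV 4.12 (cv2) and the standard library are available. Lean on these libraries where they do the work, as an engineer would, in place of code of your own. Each camera call takes 0.05 s, during which the arm holds its last target. There are 200 camera calls.

## Working session

There is one attempt and no reset: what is moved stays moved. The work goes in short steps, Python scripts to look and compute and a tool call to move; the robot and the scene stay as the last step left them, time stands still between calls to the robot, and variables do not carry over. Pictures are saved under pics/ and viewed, at most 10 in all, crops included, and the job is handed in when it is done.

Besides the shell and the picture viewer there is one more tool, called after "Request:" as a command line: name --argument value ..., lists and objects as JSON in quotes. apply_moves: Moves the arm, as the interface text tells. Its arguments: {"type":"object","properties":{"steps":{"type":"array","items":{"type":"array","items":{"type":"array","items":{"type":"number"}}}}},"required":["steps"]}

```bash
mkdir -p pics
python3 - <<'E'
from rig import bot
import cv2
s=bot.read_state();print(s['time_s'],s['position'],s['tcp_rot'],s['opening'])
for n in('scene','top'):
    cv2.imwrite(f'pics/{n}0.png',bot.capture(n));m=bot.camera_model(n);print(n,m)
E
```

```text
0.0 [ 0.27102008 -0.56240841  0.23257361] [[ 9.00994733e-01  4.33829681e-01 -5.46855949e-04]
 [ 4.33829839e-01 -9.00992460e-01  2.06342639e-03]
 [ 4.02462525e-04 -2.09637874e-03 -9.99997722e-01]] 1.0001062331773432
scene {'intrinsics': array([[476.60148525,   0.        , 327.65044693],
       [  0.        , 476.60148525, 196.0008915 ],
       [  0.        ,   0.        ,   1.        ]]), 'R': array([[-0.7140399 , -0.7000515 ,  0.00865538],
       [-0.29587504,  0.2905364 , -0.90997064],
       [ 0.63451161, -0.65231625, -0.41458235]]), 't': array([0.34308823, 0.23300092, 1.62892889])}
top {'intrinsics': array([[388.96698621,   0.        , 318.41304278],
       [  0.        , 388.96698621, 201.75646131],
       [  0.        ,   0.        ,   1.        ]]), 'R': array([[-0.00637773, -0.9999719 ,  0.00394036],
       [-0.99455689,  0.00593329, -0.10402594],
       [ 0.10399964, -0.00458236, -0.99456678]]), 't': array([-0.02924487,  0.52284042,  1.56314623])}
```

View pics/top0.png

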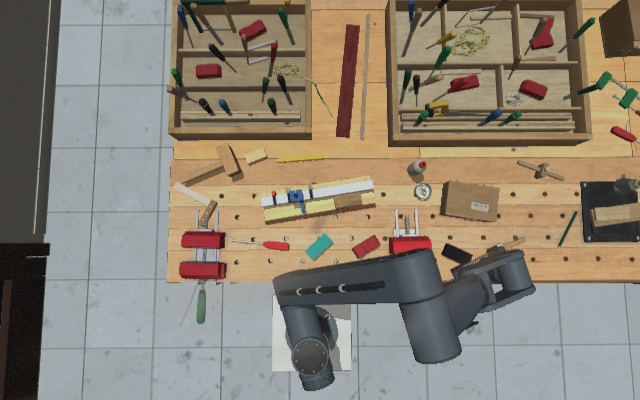

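View pics/scene0.png

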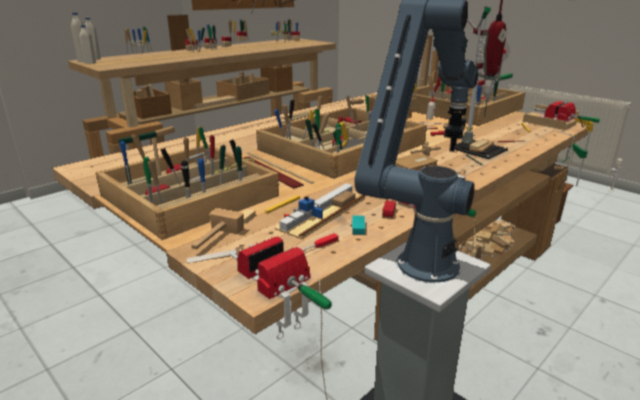

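The jig shows in the top view at about (262–376, 178–222), with the blue stop near (295, 196) and the wooden block near (347, 201). I'll enlarge that area.

Run:
```python
import cv2
a=cv2.imread('pics/top0.png')[165:230,250:390]
b=cv2.imread('pics/scene0.png')[170:250,260:380]
cv2.imwrite('pics/topc.png',cv2.resize(a,(784,364),interpolation=cv2.INTER_CUBIC))
```

```text
(no output)
```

View pics/topc.png

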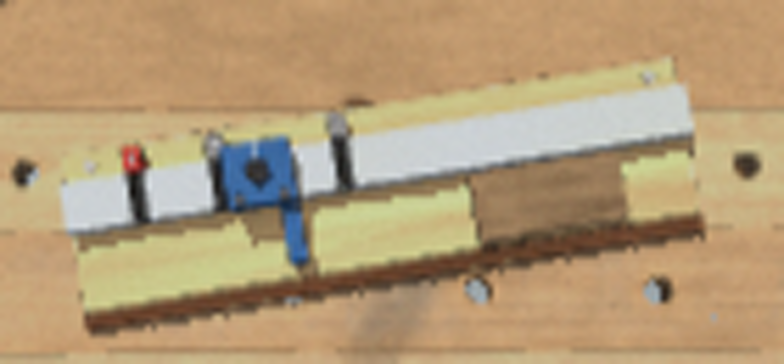

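The red clip (crop 132,158) marks the leftmost slot, at jig y +145. The stop sits just right of the middle slot, and the block is further right. Next I'll fit the jig pose.

```bash
cat > h.py <<'E'
import numpy as np
from rig import bot
def pix2w(name,uv,z,m=None):
    m=m or bot.camera_model(name);R,t=m['R'],m['t']
    d=R.T@np.linalg.inv(m['intrinsics'])@[uv[0],uv[1],1];c=-R.T@t
    return c+d*(z-c[2])/d[2]
def w2pix(name,X,m=None):
    m=m or bot.camera_model(name);p=m['intrinsics']@(m['R']@X+m['t']);return p[:2]/p[2]
E
python3 - <<'E'
from h import *
from scipy.optimize import least_squares
o=lambda u,v:((u+.5)/5.6-.5+250,(v+.5)/5.6-.5+165)
P=[((72,235),0,.2,.045),((62,183),.036,.2,.045),((692,133),0,-.26,.045),((685,86),.036,-.26,.045),((703,222),-.07,-.26,.018),((90,318),-.07,.2,.018),
((143,220),0,.145,.045),((347,187),0,-.005,.045)]
W=np.array([pix2w('top',o(*p[0]),p[3]) for p in P]);J=np.array([p[1:3] for p in P])
def f(q):
    c,s=np.cos(q[2]),np.sin(q[2]);return (J@np.array([[c,s],[-s,c]])+q[:2]-W[:,:2]).ravel()
r=least_squares(f,[.5,0,0]);q=r.x;print(q,np.degrees(q[2]));print(np.round(r.fun.reshape(-1,2)*1e3,1))
R=np.array([[np.cos(q[2]),-np.sin(q[2])],[np.sin(q[2]),np.cos(q[2])]])
toj=lambda uv,z:R.T@(pix2w('top',o(*uv),z)[:2]-q[:2])
print('knob',toj((259,172),.1),'block L',toj((475,215),.04),'R',toj((623,190),.04))
for y in(-.26,-.1,.145,.2):print(y,R@[.018,y]+q[:2])
E
```

```text
[ 0.53662594 -0.00064682  0.15380859] 8.812582785278943
[[ 3.3  3.4]
 [ 1.1  1.4]
 [ 2.2 -2.6]
 [ 3.3 -1.4]
 [-4.7 -2.6]
 [-7.4  2.5]
 [ 1.2  0.1]
 [ 1.1 -0.9]]
knob [0.01291103 0.05521693] block L [-0.03524323 -0.092303  ] R [-0.03434584 -0.20127713]
-0.26 [ 0.59424619 -0.25481981]
-0.1 [ 0.56973373 -0.09670865]
0.145 [0.53219903 0.14539907]
0.2 [0.52377287 0.19974978]
```

Request:
apply_moves --steps '[[[5,-3.8,0.3,0,0,-7,-1],[10,-7.5,0.6,0,0,-14,-1],[15,-11.3,0.9,0,0,-21,-1],[20,-15,1.2,0,0,-28,-1],[25,-18.8,1.5,0,0,-36,-1],[30,-22.5,1.8,0,0,-44,-1],[35,-26.3,2.1,0,0,-52,-1],[40,-30,2.4,0,0,-60,-1],[45,-33.8,2.7,0,0,-67,-1],[49.8,-37.6,3,0,0,-73.1,-1],[49.8,-37.6,3,0,0,-73.1,-1],[49.8,-37.6,3,0,0,-73.1,-1],[49.8,-37.6,3,0,0,-73.1,-1],[49.8,-37.6,3,0,0,-73.1,-1]]]'

```text
time_s: 1.85
position: [0.5564, -0.0097, 0.2037]
tcp_rot: [[-0.151, 0.989, -0.0], [0.989, 0.151, -0.0], [-0.0, -0.0, -1.0]]
force: [-0.0, -1.0, 0.5]
opening: 0.007
grasp_force: 0.0
```

Run:
```python
from h import *
import cv2,pickle
s=bot.read_state();print(s['time_s'],s['position'],s['tcp_rot'],s['opening'],s['force'])
m=bot.camera_model('wrist');a=bot.capture('wrist');pickle.dump(m,open('w1.pkl','wb'));cv2.imwrite('pics/w1.png',a)
```

```text
1.85 [ 0.55638528 -0.00971788  0.20365856] [[-1.50579861e-01  9.88597843e-01 -9.74089629e-05]
 [ 9.88597845e-01  1.50579853e-01 -9.22417512e-05]
 [-7.65221690e-05 -1.10188041e-04 -9.99999991e-01]] 0.0067572539552678 [-0.01054686 -1.02801616  0.5362926 ]
```

View pics/w1.png

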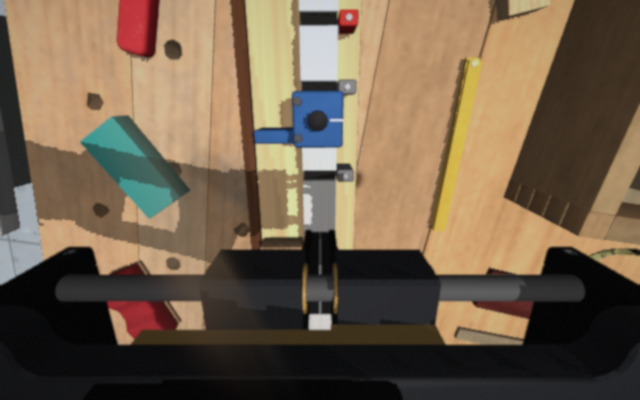

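The wrist view shows the fence between columns 301 and 338. The slots are at rows 18 (red clip), 86 and 175, the knob is at (317,120), and the near edge of the stop's upper block is at row 147. The block's end shows at about (280,240).

Run:
```python
from h import *
import cv2,pickle
m=pickle.load(open('w1.pkl','rb'));a=cv2.imread('pics/w1.png')
g=a.astype(int)
print('slot rows', [(r,g[r,310:330].sum(2).mean().astype(int)) for r in list(range(8,30))+list(range(164,190))])
q=np.array([.53662594,-.00064682,.15380859])
def rep(n,uv,z):
    w=pix2w('wrist',uv,z,m);c,s=np.cos(q[2]),np.sin(q[2]);d=w[:2]-q[:2]
    print(n,np.round(w,4),'jig',np.round([c*d[0]+s*d[1],-s*d[0]+c*d[1]],4))
rep('slotred',(318,18),.045);rep('slot1',(318,175.5),.045)
rep('f front top',(300.5,45),.045);rep('f front low',(300.5,170),.045);rep('f back',(338,45),.045);rep('f back',(338,165),.045)
rep('knob',(317.5,120.5),.1);rep('stop near edge',(317,147),.084);rep('stop far',(317,92),.084)
rep('blockL',(280,240),.04)
```

```text
Traceback (most recent call last):
numpy.exceptions.AxisError: axis 2 is out of bounds for array of dimension 2
```

Run:
```python
from h import *
import cv2,pickle
m=pickle.load(open('w1.pkl','rb'));a=cv2.imread('pics/w1.png')
g=a.astype(int).sum(2)
print([(r,int(g[r,310:330].mean())) for r in list(range(8,28))+list(range(166,186))])
q=np.array([.53662594,-.00064682,.15380859])
def rep(n,uv,z):
    w=pix2w('wrist',uv,z,m);c,s=np.cos(q[2]),np.sin(q[2]);d=w[:2]-q[:2]
    print(n,np.round(w,4),'jig',np.round([c*d[0]+s*d[1],-s*d[0]+c*d[1]],4))
rep('slotred',(318,18),.045);rep('slot1',(318,175.5),.045)
rep('f front top',(300.5,45),.045);rep('f front low',(300.5,170),.045);rep('f back',(338,45),.045);rep('f back',(338,165),.045)
rep('knob',(317.5,120.5),.1);rep('stop near edge',(317,147),.084);rep('stop far',(317,92),.084)
rep('blockL',(280,240),.04)
```

```text
[(8, 629), (9, 602), (10, 513), (11, 359), (12, 208), (13, 118), (14, 87), (15, 90), (16, 97), (17, 100), (18, 100), (19, 99), (20, 98), (21, 99), (22, 101), (23, 125), (24, 237), (25, 414), (26, 560), (27, 627), (166, 656), (167, 655), (168, 648), (169, 585), (170, 421), (171, 229), (172, 124), (173, 104), (174, 98), (175, 89), (176, 77), (177, 73), (178, 104), (179, 172), (180, 258), (181, 333), (182, 369), (183, 378), (184, 378), (185, 380)]
slotred [0.5319 0.1472 0.045 ] jig [0.018  0.1468]
slot1 [ 0.5543 -0.0014  0.045 ] jig [ 0.0174 -0.0034]
f front top [0.5188 0.1223 0.045 ] jig [0.0012 0.1242]
f front low [0.5348 0.0018 0.045 ] jig [-0.0015  0.0027]
f back [0.5541 0.1277 0.045 ] jig [0.0369 0.1241]
f back [0.5738 0.0133 0.045 ] jig [0.0389 0.0081]
knob [0.545 0.059 0.1  ] jig [0.0174 0.0576]
stop near edge [0.5481 0.0346 0.084 ] jig [0.0168 0.0331]
stop far [0.5411 0.0818 0.084 ] jig [0.017  0.0808]
blockL [ 0.5218 -0.0868  0.04  ] jig [-0.0279 -0.0829]
```

Request:
apply_moves --steps '[[[0,0,5,0,0,0,-1],[0,0,10,0,0,0,-1],[0,0,13.2,0,0,0,-1],[0,0,13.2,0,0,0,-1],[2,0,13.2,0,0,0,-1],[3,0,13.2,0,0,0,-1],[3.5,0,13.2,0,0,0,-1],[4,0,13.2,0,0,0,-1],[4.3,0,13.2,0,0,0,-1],[4.6,0,13.2,0,0,0,-1]]]'

```text
time_s: 3.15
position: [0.5508, 0.0353, 0.0732]
tcp_rot: [[-0.156, 0.988, 0.003], [0.988, 0.156, -0.004], [-0.005, 0.002, -1.0]]
force: [-1.2, -9.9, 3.2]
opening: 0.001
grasp_force: 4.5
```

Request:
apply_moves --steps '[[[0.4,0,0,0,0,0,-1],[0.8,0,0,0,0,0,-1],[1.2,0,0,0,0,0,-1],[1.6,0,0,0,0,0,-1],[1.8,0,0,0,0,0,-1],[2.0,0,0,0,0,0,-1],[2.2,0,0,0,0,0,-1],[2.4,0,0,0,0,0,-1],[2.6,0,0,0,0,0,-1],[2.9,0,0,0,0,0,-1],[3.3,0,0,0,0,0,-1],[3.7,0,0,0,0,0,-1],[4.1,0,0,0,0,0,-1],[4.5,0,0,0,0,0,-1],[4.9,0,0,0,0,0,-1],[5.2,0,0,0,0,0,-1],[5.5,0,0,0,0,0,-1],[5.5,0,0,0,0,0,-1]]]'

```text
time_s: 5.4
position: [0.542, 0.0918, 0.0723]
tcp_rot: [[-0.155, 0.988, 0.002], [0.988, 0.155, -0.001], [-0.001, 0.002, -1.0]]
force: [-0.6, -4.7, 4.6]
opening: 0.007
grasp_force: 2.2
```

Run:
```python
from h import *
import cv2,pickle
s=bot.read_state();print(s['time_s'],s['position'],s['tcp_rot'].round(3),s['force'])
m=bot.camera_model('wrist');a=bot.capture('wrist');pickle.dump(m,open('w2.pkl','wb'));cv2.imwrite('pics/w2.png',a)
```

```text
5.4 [0.54195175 0.09184532 0.0722656 ] [[-0.155  0.988  0.002]
 [ 0.988  0.155 -0.001]
 [-0.001  0.002 -1.   ]] [-0.5605255  -4.74281675  4.55561855]
```

View pics/w2.png

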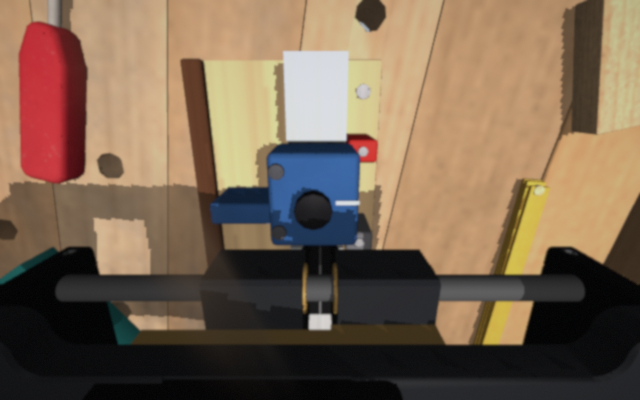

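The stop has passed the middle slot. Its white axis mark is at (347,203), the knob at (313,210), the red clip at (363,150) and the fence end at row 51.

Run:
```python
from h import *
import pickle
m=pickle.load(open('w2.pkl','rb'))
q=np.array([.53662594,.001,.1507])
def rep(n,uv,z):
    w=pix2w('wrist',uv,z,m);c,s=np.cos(q[2]),np.sin(q[2]);d=w[:2]-q[:2]
    print(n,np.round(w,4),'jig',np.round([c*d[0]+s*d[1],-s*d[0]+c*d[1]],4))
rep('mark',(347,203),.084);rep('knob',(313,210),.1);rep('near',(313,245),.084);rep('far',(313,153),.084);rep('clip',(363,150),.048);rep('end',(316,51.5),.045)
c,s=np.cos(q[2]),np.sin(q[2]);d=bot.read_state()['position'][:2]-q[:2];print(-s*d[0]+c*d[1])
```

```text
mark [0.5508 0.1298 0.084 ] jig [0.0333 0.1252]
knob [0.5338 0.1294 0.1   ] jig [0.0165 0.1274]
near [0.5373 0.104  0.084 ] jig [0.0162 0.1017]
far [0.5301 0.1521 0.084 ] jig [0.0163 0.1503]
clip [0.5596 0.1524 0.048 ] jig [0.0455 0.1462]
end [0.5237 0.2013 0.045 ] jig [0.0173 0.2   ]
0.08909569853363015
```

Request:
apply_moves --steps '[[[0.4,0,0,0,0,0,-1],[0.8,0,0,0,0,0,-1],[1.1,0,0,0,0,0,-1],[1.3,0,0,0,0,0,-1],[1.4,0,0,0,0,0,-1]]]'

```text
time_s: 6.08
position: [0.5399, 0.1047, 0.0722]
tcp_rot: [[-0.155, 0.988, 0.002], [0.988, 0.155, -0.002], [-0.002, 0.002, -1.0]]
force: [0.4, -7.5, 5.5]
opening: 0.008
grasp_force: 3.6
```

Request:
apply_moves --steps '[[[0.1,0,0,0,0,0,-1],[0.15,0,0,0,0,0,-1]]]'

```text
time_s: 6.32
position: [0.5396, 0.1068, 0.0722]
tcp_rot: [[-0.154, 0.988, 0.002], [0.988, 0.154, -0.001], [-0.001, 0.002, -1.0]]
force: [0.4, -5.6, 5.0]
opening: 0.006
grasp_force: 3.1
```

Request:
apply_moves --steps '[[[0.1,0,0,0,0,0,-1],[0.1,0,0,0,0,0,-1]]]'

```text
time_s: 6.58
position: [0.539, 0.1086, 0.0717]
tcp_rot: [[-0.153, 0.988, 0.001], [0.988, 0.153, 0.001], [0.001, 0.001, -1.0]]
force: [1.6, -1.3, 0.9]
opening: 0.004
grasp_force: 0.8
```

The push force has dropped, so the plunger seems to be drawing in. I'll back off a little, then look.

Request:
apply_moves --steps '[[[0,0,0,0,0,0,-1],[-0.5,0,0,0,0,0,-1],[-1,0,0,0,0,0,-1],[-1,0,0,0,0,0,-1]]]'

```text
time_s: 7.08
position: [0.5401, 0.0977, 0.0713]
tcp_rot: [[-0.152, 0.988, -0.001], [0.988, 0.152, 0.0], [0.0, -0.001, -1.0]]
force: [-0.6, 0.3, -0.5]
opening: 0.008
grasp_force: 0.0
```

Run:
```python
from h import *
import cv2,pickle
s=bot.read_state();print(s['time_s'],s['position'],s['force'])
m=bot.camera_model('wrist');a=bot.capture('wrist');pickle.dump(m,open('w3.pkl','wb'));cv2.imwrite('pics/w3.png',a)
```

```text
7.075 [0.54005583 0.09765095 0.07134186] [-0.59751639  0.30772898 -0.51588762]
```

View pics/w3.png

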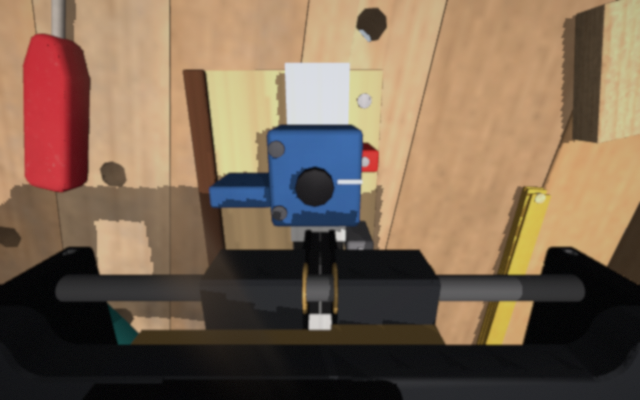

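The white mark is now at (349,182), the red clip at (370,160) and the fence end at row 63.

Run:
```python
from h import *
import pickle
m=pickle.load(open('w3.pkl','rb'))
q=np.array([.53662594,.001,.1507])
def rep(n,uv,z):
    w=pix2w('wrist',uv,z,m);c,s=np.cos(q[2]),np.sin(q[2]);d=w[:2]-q[:2]
    print(n,np.round(w,4),'jig',np.round([c*d[0]+s*d[1],-s*d[0]+c*d[1]],4))
rep('mark',(349,182),.084);rep('knob',(314,187),.1);rep('near',(314,225),.084);rep('far',(314,131),.084);rep('clip',(370,160),.048);rep('end',(316,63.5),.045)
```

```text
mark [0.5479 0.1467 0.084 ] jig [0.033  0.1423]
knob [0.531  0.1461 0.1   ] jig [0.0162 0.1443]
near [0.5343 0.1215 0.084 ] jig [0.0158 0.1195]
far [0.5274 0.1682 0.084 ] jig [0.016  0.1667]
clip [0.563  0.1531 0.048 ] jig [0.0489 0.1464]
end [0.5229 0.2011 0.045 ] jig [0.0165 0.1999]
```

It reads about 1.5 mm short of centre, which is within measurement error. A gentle push should show whether it's seated: the force would rise steeply within 1–2 mm.

Request:
apply_moves --steps '[[[0.6,0,0,0,0,0,-1],[0.9,0,0,0,0,0,-1],[1,0,0,0,0,0,-1],[1,0,0,0,0,0,-1],[1,0,0,0,0,0,-1]]]'

```text
time_s: 7.75
position: [0.5388, 0.1079, 0.0716]
tcp_rot: [[-0.153, 0.988, 0.0], [0.988, 0.153, -0.0], [-0.0, 0.0, -1.0]]
force: [-0.4, -0.3, -0.6]
opening: 0.005
grasp_force: 0.0
```

Request:
apply_moves --steps '[[[0.05,0,0,0,0,0,-1],[0.05,0,0,0,0,0,-1]]]'

```text
time_s: 8.0
position: [0.5386, 0.1083, 0.0715]
tcp_rot: [[-0.153, 0.988, -0.0], [0.988, 0.153, 0.0], [0.0, -0.0, -1.0]]
force: [0.5, -0.5, 0.1]
opening: 0.002
grasp_force: 0.0
```

Request:
apply_moves --steps '[[[0.05,0,0,0,0,0,-1],[0.05,0,0,0,0,0,-1]]]'

```text
time_s: 8.25
position: [0.5386, 0.1087, 0.0716]
tcp_rot: [[-0.153, 0.988, 0.0], [0.988, 0.153, -0.0], [-0.0, 0.0, -1.0]]
force: [0.0, -1.2, -0.1]
opening: 0.005
grasp_force: 0.5
```

Request:
apply_moves --steps '[[[0.05,0,0,0,0,0,-1],[0.05,0,0,0,0,0,-1]]]'

```text
time_s: 8.5
position: [0.5385, 0.1093, 0.0715]
tcp_rot: [[-0.153, 0.988, -0.0], [0.988, 0.153, -0.0], [-0.0, -0.0, -1.0]]
force: [0.7, -1.2, -0.0]
opening: 0.01
grasp_force: 0.6
```

Request:
apply_moves --steps '[[[0.05,0,0,0,0,0,-1],[0.05,0,0,0,0,0,-1]]]'

```text
time_s: 8.75
position: [0.5384, 0.1102, 0.0716]
tcp_rot: [[-0.153, 0.988, -0.0], [0.988, 0.153, 0.001], [0.001, 0.0, -1.0]]
force: [0.3, -0.9, 1.0]
opening: 0.006
grasp_force: 0.0
```

Request:
apply_moves --steps '[[[0.05,0,0,0,0,0,-1],[0.05,0,0,0,0,0,-1]]]'

```text
time_s: 9.0
position: [0.5383, 0.1106, 0.0715]
tcp_rot: [[-0.153, 0.988, -0.0], [0.988, 0.153, 0.0], [0.0, -0.0, -1.0]]
force: [0.1, -0.1, -0.5]
opening: 0.002
grasp_force: 0.0
```

Request:
apply_moves --steps '[[[0.05,0,0,0,0,0,-1],[0.05,0,0,0,0,0,-1]]]'

```text
time_s: 9.25
position: [0.5383, 0.1108, 0.0715]
tcp_rot: [[-0.153, 0.988, -0.0], [0.988, 0.153, -0.0], [-0.0, -0.0, -1.0]]
force: [-0.2, -0.8, 1.2]
opening: 0.005
grasp_force: 0.3
```

Request:
apply_moves --steps '[[[0.05,0,0,0,0,0,-1],[0.05,0,0,0,0,0,-1]]]'

```text
time_s: 9.5
position: [0.5382, 0.1112, 0.0716]
tcp_rot: [[-0.153, 0.988, -0.0], [0.988, 0.153, -0.0], [-0.0, -0.0, -1.0]]
force: [-0.1, -2.0, -0.3]
opening: 0.004
grasp_force: 0.8
```

Request:
apply_moves --steps '[[[0.05,0,0,0,0,0,-1],[0.05,0,0,0,0,0,-1]]]'

```text
time_s: 9.75
position: [0.5382, 0.1115, 0.0715]
tcp_rot: [[-0.153, 0.988, 0.0], [0.988, 0.153, -0.0], [-0.0, -0.0, -1.0]]
force: [0.3, -3.0, -0.8]
opening: 0.007
grasp_force: 1.6
```

The force now rises steadily against the detent, so the stop is seated. Next I'll move above the right end of the block.

Request:
apply_moves --steps '[[[-1,0,0,0,0,0,-1],[-2,0,-4,0,0,0,-1],[-4,-1,-9,0,0,0,-1],[-9,-2,-12,0,0,0,-1],[-15,-3,-12,0,0,0,-1],[-21,-4,-12,0,0,0,-1],[-27,-4.6,-12,0,0,0,-1],[-33,-4.6,-12,0,0,0,-1],[-36.5,-4.6,-12,0,0,0,-1],[-36.5,-4.6,-12,0,0,0,-1],[-36.5,-4.6,-12,0,0,0,-1]]]'

```text
time_s: 11.12
position: [0.5479, -0.2551, 0.1912]
tcp_rot: [[-0.153, 0.988, -0.001], [0.988, 0.153, 0.002], [0.002, -0.001, -1.0]]
force: [-0.6, 0.6, 0.1]
opening: 0.002
grasp_force: 0.0
```

Run:
```python
from h import *
import cv2,pickle
s=bot.read_state();print(s['time_s'],s['position'],s['tcp_rot'].round(3),s['force'])
print('glue',pix2w('top',(415,168),.16))
m=bot.camera_model('wrist');a=bot.capture('wrist');pickle.dump(m,open('w4.pkl','wb'));cv2.imwrite('pics/w4.png',a)
```

```text
11.125 [ 0.5479098  -0.25511289  0.19116427] [[-0.153  0.988 -0.001]
 [ 0.988  0.153  0.002]
 [ 0.002 -0.001 -1.   ]] [-0.63691422  0.5700865   0.1017458 ]
glue [ 0.63502755 -0.39816854  0.16      ]
```

View pics/w4.png

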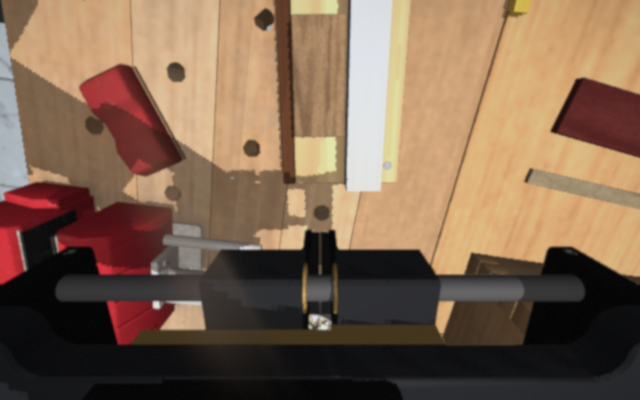

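The block's right end is at row 137 and its left end at row 13, in columns 292–346. A red vise and its rods are at the lower left.

Run:
```python
from h import *
import pickle
m=pickle.load(open('w4.pkl','rb'))
q=np.array([.53662594,.001,.1507]);c,s=np.cos(q[2]),np.sin(q[2])
def rep(n,uv,z):
    w=pix2w('wrist',uv,z,m);d=w[:2]-q[:2]
    print(n,np.round(w,4),'jig',np.round([c*d[0]+s*d[1],-s*d[0]+c*d[1]],4))
rep('R',(315,137),.04);rep('L',(318,13),.04);rep('sideL',(292,75),.04);rep('sideR',(346,75),.04);rep('fence end',(363,191),.045);rep('lip end',(289,183),.018);rep('fence front',(348,150),.045)
rep('vise corner',(173,207),.06);rep('vise rod',(258,248),.03)
d=bot.read_state()['position'][:2]-q[:2];print(c*d[0]+s*d[1],-s*d[0]+c*d[1])
```

```text
R [ 0.5364 -0.2054  0.04  ] jig [-0.0312 -0.204 ]
L [ 0.5227 -0.0958  0.04  ] jig [-0.0283 -0.0936]
sideL [ 0.506  -0.1509  0.04  ] jig [-0.0531 -0.1456]
sideR [ 0.557 -0.143  0.04 ] jig [-0.0015 -0.1454]
fence end [ 0.5949 -0.2528  0.045 ] jig [ 0.0195 -0.2597]
lip end [ 0.5147 -0.2637  0.018 ] jig [-0.0614 -0.2585]
fence front [ 0.5713 -0.2126  0.045 ] jig [ 0.0023 -0.2164]
vise corner [ 0.4034 -0.2952  0.06  ] jig [-0.1762 -0.2728]
vise rod [ 0.489 -0.345  0.03 ] jig [-0.0991 -0.3349]
-0.02714467409449936 -0.2543730006201672
```

Request:
apply_moves --steps '[[[1.5,0,5,0,0,0,-1],[1.5,0,10,0,0,0,-1],[1.5,0,14,0,0,0,-1],[1.5,0,16,0,0,0,-1],[1.5,0,16,0,0,0,-1],[1.5,0,16,0,0,0,-1],[2.5,0,16,0,0,0,-1],[3.2,0,16,0,0,0,-1],[3.6,0,16,0,0,0,-1],[4,0,16,0,0,0,-1],[4.4,0,16,0,0,0,-1],[5,0,16,0,0,0,-1],[5,0,16,0,0,0,-1]]]'

```text
time_s: 12.8
position: [0.5408, -0.206, 0.0315]
tcp_rot: [[-0.153, 0.988, -0.0], [0.988, 0.153, 0.001], [0.001, -0.0, -1.0]]
force: [0.3, -0.3, -0.3]
opening: 0.002
grasp_force: 0.0
```

Request:
apply_moves --steps '[[[0.5,0,0,0,0,0,-1],[1.2,0,0,0,0,0,-1],[2.2,0,0,0,0,0,-1],[3.2,0,0,0,0,0,-1],[4.2,0,0,0,0,0,-1],[5.2,0,0,0,0,0,-1],[6.2,0,0,0,0,0,-1],[7.2,0,0,0,0,0,-1],[8.2,0,0,0,0,0,-1],[9.2,0,0,0,0,0,-1],[10.2,0,0,0,0,0,-1],[11.2,0,0,0,0,0,-1],[12.2,0,0,0,0,0,-1],[13.2,0,0,0,0,0,-1],[14.2,0,0,0,0,0,-1],[15.2,0,0,0,0,0,-1],[16.2,0,0,0,0,0,-1],[17,0,0,0,0,0,-1],[17.6,0,0,0,0,0,-1],[17.8,0,0,0,0,0,-1]]]'

```text
time_s: 15.3
position: [0.5136, -0.0302, 0.0316]
tcp_rot: [[-0.154, 0.988, -0.0], [0.988, 0.154, -0.0], [-0.0, -0.0, -1.0]]
force: [-0.3, -0.5, -0.3]
opening: 0.004
grasp_force: 0.3
```

Run:
```python
from h import *
import cv2,pickle
s=bot.read_state();print(s['time_s'],s['position'],s['force'])
q=np.array([.53662594,.001,.1507]);c,si=np.cos(q[2]),np.sin(q[2])
d=s['position'][:2]-q[:2];print(c*d[0]+si*d[1],-si*d[0]+c*d[1])
m=bot.camera_model('wrist');a=bot.capture('wrist');pickle.dump(m,open('w5.pkl','wb'));cv2.imwrite('pics/w5.png',a)
```

```text
15.3 [ 0.5136009  -0.03023596  0.03156522] [-0.34062268 -0.46830972 -0.2535436 ]
-0.027453540763345517 -0.027425180720962852
```

View pics/w5.png

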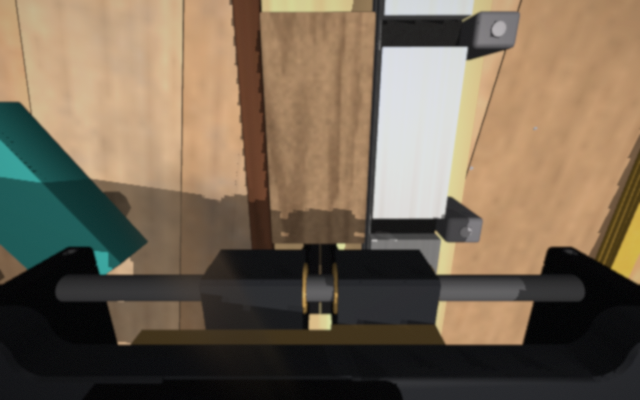

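The block lies straight in the channel, with its left end at row 12 and about 26 mm to go.

Request:
apply_moves --steps '[[[0.4,0,0,0,0,0,-1],[1,0,0,0,0,0,-1],[1.5,0,0,0,0,0,-1],[1.9,0,0,0,0,0,-1],[2.1,0,0,0,0,0,-1],[2.2,0,0,0,0,0,-1],[2.2,0,0,0,0,0,-1]]]'

```text
time_s: 16.23
position: [0.5101, -0.0087, 0.0315]
tcp_rot: [[-0.153, 0.988, -0.0], [0.988, 0.153, 0.0], [0.0, -0.0, -1.0]]
force: [-0.1, -0.4, 0.2]
opening: 0.007
grasp_force: 0.0
```

Request:
apply_moves --steps '[[[0.1,0,0,0,0,0,-1],[0.1,0,0,0,0,0,-1]]]'

```text
time_s: 16.48
position: [0.5101, -0.0079, 0.0315]
tcp_rot: [[-0.153, 0.988, -0.0], [0.988, 0.153, 0.0], [0.0, -0.0, -1.0]]
force: [0.0, -0.8, -0.3]
opening: 0.005
grasp_force: 0.1
```

Request:
apply_moves --steps '[[[0.1,0,0,0,0,0,-1],[0.1,0,0,0,0,0,-1]]]'

```text
time_s: 16.73
position: [0.5099, -0.0068, 0.0315]
tcp_rot: [[-0.153, 0.988, -0.0], [0.988, 0.153, 0.0], [0.0, -0.0, -1.0]]
force: [0.9, 0.2, -0.6]
opening: 0.006
grasp_force: 0.1
```

Request:
apply_moves --steps '[[[0.1,0,0,0,0,0,-1],[0.1,0,0,0,0,0,-1]]]'

```text
time_s: 16.98
position: [0.5098, -0.0058, 0.0315]
tcp_rot: [[-0.153, 0.988, -0.0], [0.988, 0.153, 0.0], [0.0, -0.0, -1.0]]
force: [0.1, -0.4, 0.0]
opening: 0.003
grasp_force: 0.1
```

Request:
apply_moves --steps '[[[0.05,0,0,0,0,0,-1],[0.05,0,0,0,0,0,-1]]]'

```text
time_s: 17.23
position: [0.5098, -0.0053, 0.0316]
tcp_rot: [[-0.153, 0.988, 0.0], [0.988, 0.153, 0.0], [0.0, 0.0, -1.0]]
force: [-0.5, 0.0, -1.1]
opening: 0.005
grasp_force: 0.1
```

Request:
apply_moves --steps '[[[0.05,0,0,0,0,0,-1],[0.05,0,0,0,0,0,-1]]]'

```text
time_s: 17.48
position: [0.5097, -0.0049, 0.0316]
tcp_rot: [[-0.153, 0.988, -0.0], [0.988, 0.153, 0.0], [0.0, -0.0, -1.0]]
force: [0.5, 0.7, 0.7]
opening: 0.006
grasp_force: 0.2
```

Request:
apply_moves --steps '[[[0.05,0,0,0,0,0,-1],[0.05,0,0,0,0,0,-1]]]'

```text
time_s: 17.73
position: [0.5096, -0.0044, 0.0315]
tcp_rot: [[-0.153, 0.988, -0.0], [0.988, 0.153, 0.0], [0.0, -0.0, -1.0]]
force: [-1.0, -0.3, -0.6]
opening: 0.006
grasp_force: 0.2
```

Request:
apply_moves --steps '[[[0.05,0,0,0,0,0,-1],[0.05,0,0,0,0,0,-1]]]'

```text
time_s: 17.98
position: [0.5098, -0.0042, 0.0316]
tcp_rot: [[-0.154, 0.988, 0.0], [0.988, 0.154, -0.0], [-0.001, 0.0, -1.0]]
force: [0.6, -3.5, -0.1]
opening: 0.007
grasp_force: 1.4
```

Request:
apply_moves --steps '[[[0.05,0,0,0,0,0,-1],[0.05,0,0,0,0,0,-1]]]'

```text
time_s: 18.23
position: [0.5098, -0.0039, 0.0316]
tcp_rot: [[-0.153, 0.988, 0.001], [0.988, 0.153, -0.001], [-0.001, 0.001, -1.0]]
force: [0.7, -5.0, 0.0]
opening: 0.003
grasp_force: 2.6
```

The block is in contact with the stop, at the predicted place. I'll withdraw and check.

Request:
apply_moves --steps '[[[-0.3,0,0,0,0,0,-1],[-1.5,0,0,0,0,0,-1],[-2,0,0,0,0,0,-1],[-2,0,-5,0,0,0,-1],[-2,0,-10,0,0,0,-1],[-2,2,-15,0,0,0,-1],[0,4,-18,0,0,0,-1],[2,4,-20,0,0,0,-1],[2,4,-20,0,0,0,-1],[2,4,-20,0,0,0,-1]]]'

```text
time_s: 19.48
position: [0.5451, 0.022, 0.2306]
tcp_rot: [[-0.153, 0.988, -0.002], [0.988, 0.153, -0.0], [0.0, -0.002, -1.0]]
force: [-0.2, 0.7, 0.1]
opening: 0.007
grasp_force: 0.0
```

Run:
```python
from h import *
import cv2,pickle
s=bot.read_state();print(s['time_s'],s['position'],s['force'])
m=bot.camera_model('wrist');a=bot.capture('wrist');pickle.dump(m,open('w6.pkl','wb'))
cv2.imwrite('pics/w6.png',cv2.resize(a[0:260,170:430],(780,600) if 0 else (600,600),interpolation=cv2.INTER_CUBIC))
```

```text
19.475 [0.54509801 0.02201496 0.23057894] [-0.19883194  0.7397426   0.06576605]
```

View pics/w6.png

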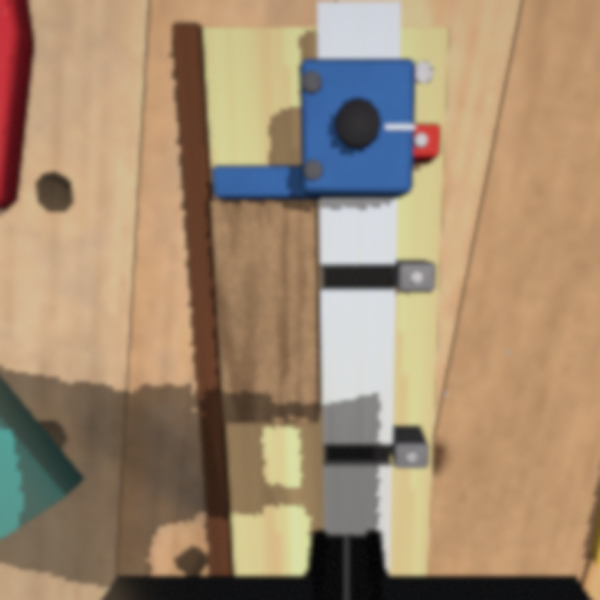

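Run:
```python
from h import *
import pickle
m=pickle.load(open('w6.pkl','rb'))
q=np.array([.53662594,.001,.1507]);c,s=np.cos(q[2]),np.sin(q[2])
def rep(n,uv,z):
    w=pix2w('wrist',(uv[0]/2.3077+169.7,uv[1]/2.3077-.28),z,m);d=w[:2]-q[:2]
    print(n,'jig',np.round([c*d[0]+s*d[1],-s*d[0]+c*d[1]],4))
rep('mark',(400,127),.084);rep('knob',(357,124),.1);rep('near',(357,193),.084);rep('far',(357,60),.084);rep('clip',(426,140),.048);rep('slotmid',(360,276),.045);rep('slot0',(357,453),.045);rep('end',(357,2),.045)
rep('blk R',(270,417),.04);rep('foot face',(260,198),.054)
```

```text
mark jig [0.0335 0.1457]
knob jig [0.016  0.1444]
near jig [0.0165 0.1209]
far jig [0.0161 0.1694]
clip jig [0.0479 0.1454]
slotmid jig [0.0188 0.0857]
slot0 jig [ 0.0181 -0.0039]
end jig [0.0164 0.2001]
blk R jig [-0.0273  0.0141]
foot face jig [-0.0271  0.1203]
```

```bash
python3 -c "
from rig import bot
print(bot.hand_in())"
```

```text
the job is handed in; nothing more can be done
None
```

I pushed the stop into the slot at the red clip (it measures within about 1 mm of the clip), pushed the block up against it, withdrew the arm and handed the job in at about 19.5 s; no verdict came back. I couldn't read the plunger directly: the push force dropped away at the slot, then began to rise again.

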